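Shut the vacuum manifold valves in order

ROBOT

A 7-joint arm with a two-finger parallel gripper is mounted at the origin on a cart in front of the work surface, level with it; the furniture and walls round the work are solid. World frame = base frame: x ahead of the robot, y to its left, z up, the work surface at z = 0. Lengths are in m, angles in rad, forces in N, time in s.
With the tool pointing down it reaches from about 0.4 to 0.85 m from the base axis. Payload 10.4 kg.
Tool frame: the origin (TCP) lies on the centre line of the jaws, within the pads' length; the fingertips stand 8 mm ahead of it and the grasp point (between the pads) lies 11 mm behind it; z points along the fingers, y is the line along which they close (so a half turn about z gives the same grasp; the last joint's range is limited). The gripper opens to 87 mm and grips with 3 to 60 N. Pads are 19 mm wide; open, the fingers measure 117 mm over their backs; the gripper's body (75 mm by 190 mm) begins 51 mm behind the grasp point.
Start: joints at [1.263, 0.332, -0.065, 1.46, 0.022, 1.35, -0.088], TCP at [0.176, -0.6, 0.231] pointing down, gripper open.
Joint ranges: [-2.6, 2.6], [-0.5, 2.12], [-1.47, 1.34], [0.16, 2.42], [-1.27, 4.41], [0.06, 2.06], [-2.6, 2.6]. Speed limits (rad/s): [2.22, 2.22, 2.79, 2.79, 3.14, 3.14, 3.14].

INTERFACE

Orientations are given as a 3x3 rotation matrix whose columns are the frame's x, y, z axes.
In Python, from cell import * gives the robot as it stands.
- The arm moves only by the shell command python3 -m pendant 'ROWS' [OPENING]. ROWS is JSON, a list that holds one entry, the list of rows, each a list of 4 numbers: the shift along the tool's x, y, z in cm, then the turn about the tool's z in degrees. A call has 1 to 8 rows; each row is the pose to reach, as a shift and turn from the pose commanded when the call began, along the tool's axes at that moment; what a row does not reach only later rows make up. A row lasts 1/10 s, in which the tool goes at most 50 mm and 8.59 degrees, less where a joint would pass 70% of its speed; a pose out of reach is approached as far as the arm can. A call with a gripper value outside its range is refused whole. OPENING is the closure, from -1 (fully open) to 1 (shut), so that 0 is half open, set as the call begins (- or left out, the last holds). The fingers move at their own pace and stop on an object; the grip force is fixed at half the most. Time passes only in rows, so rows that repeat a pose let the fingers close. It gives the time, the measured TCP pose, the force, the opening and the grip force at its end, in the units of the state.
- observe(): the state, without advancing time (a new reading comes with each control period).
- get_image(name): name is "scene" or "top" or "wrist"; returns the picture (420x560x3 uint8, red, green, blue); there is no depth.
- camera_info(name): a dict with "mtx" (3x3 intrinsics, pixels), "position" and "rotation" of the camera in the world. Camera axes: x right, y up, looking along -z (the intrinsics and any distortion apply to the point x, -y, -z); pixel columns grow to the right and rows downward; lengths in m; the calibration is good to about 2 mm. A picture is of the moment at which its call begins: read the wrist's pose just before it. camera_info takes no time and is no camera call; for the wrist camera it gives the pose at the moment of the call.
- sign_off(): hands the job in; it is judged then, once.
Trained networks look in the newest picture that a camera, given by its name, has taken for a name from the list of things; names that differ only in an ending like _2 or _b are one class to them, and where a whole thing is asked for, a point or a joint stands for the part that bears it (a point fixed in the world has none). Each returns a list of dicts, best first, with "p" (0 to 1); they miss things now and then, are a little off and sometimes report something else, mostly with a low value. They report only what shows in the picture. A call takes as long as a camera call.
- silhouettes(camera, label): "region" (420x560 bool, what is visible of it) and "at" ([row, column] in pixels, amid what is visible of it).
- tip_of(camera, label): "at" ([row, column] in pixels: a listed point, or the origin of a listed thing).
The state is a dict: "clock": time; "joint_pos": joint angles; "joint_vel": joint speeds; "joint_torque": joint torques, N m; "tool_pos": TCP position; "eef_rot": TCP orientation; "contact_force": force on the tool from outside, world axes, zero at the start; "wrist_torque": the same for the moment, N m; "opening": finger opening in m; "grip_force": force on a finger pad.
Only numpy, scipy, OpenCV 4.12 (cv2) and the standard library are available. Lean on these libraries where they do the work, as an engineer would, in place of code of your own. Each camera call takes 0.05 s, during which the arm holds its last target. There are 200 camera calls.

TASK

Shut three valves of the vacuum manifold by pressing their plungers all the way down with a fingertip, one at a time and in this order: the one with the large round head, then the square head, then the bar-shaped head. Press lightly, leave the plunger with the small round head up, and do not pull on any plunger. Do not lift, shift or tip the vial, post, case, beaker and post holder standing around the manifold.

Things in the scene. Friction and masses are not known exactly. Their poses are not given: they have to be found in the camera images.
- manifold: vacuum manifold fixed to the bench: a low aluminium bar 244 mm long (its y axis), 44 mm wide, top 26 mm above the bench, on a steel foot plate 74 mm wide, with a short hose barb at each end (288 mm long in all). Origin: centre of its underside. Four push-pull valves stand along its centre line, 65 mm apart, in an order that changes from run to run.
- disc_valve: the valve with the large round head, a flat black disc 36 mm across: brass gland (26 mm across) fixed on the bar, carrying the plunger. Origin: on the valve's axis at the bar's top, z up, x across the manifold.
- disc_top (a point): centre of the top face of the plunger with the large round head, a flat black disc 36 mm across; moves with it. About 72 mm above the bench when up, 60 mm when down; the head is 12 mm thick on an 8 mm stem.
- disc_plunger (a joint): how far this plunger has been pushed down, m: 0 up (valve open), 0.012 fully down (shut). It starts 0 to 2 mm down. It slides straight down against about 3 N of steady friction (a little more when pushed fast) and stays where it is left; the stop at the bottom is firm, but the head sits on the stem on a spring that gives 1 mm for every 2.5 N (at most 11 mm), so the head sinks about 1 mm before the stem starts to move, and springs back when released.
- square_valve: the valve with the square black head, 28 x 28 mm: brass gland (26 mm across) fixed on the bar, carrying the plunger. Origin: on the valve's axis at the bar's top, z up, x across the manifold.
- square_top (a point): centre of the top face of the plunger with the square black head, 28 x 28 mm; moves with it. About 72 mm above the bench when up, 60 mm when down; the head is 12 mm thick on an 8 mm stem.
- square_plunger (a joint): how far this plunger has been pushed down, m: 0 up (valve open), 0.012 fully down (shut). It starts 0 to 2 mm down. It slides straight down against about 3 N of steady friction (a little more when pushed fast) and stays where it is left; the stop at the bottom is firm, but the head sits on the stem on a spring that gives 1 mm for every 2.5 N (at most 11 mm), so the head sinks about 1 mm before the stem starts to move, and springs back when released.
- bar_valve: the valve with the bar-shaped black head, 50 mm long and 12 mm wide, lying across the manifold: brass gland (26 mm across) fixed on the bar, carrying the plunger. Origin: on the valve's axis at the bar's top, z up, x across the manifold.
- bar_top (a point): centre of the top face of the plunger with the bar-shaped black head, 50 mm long and 12 mm wide, lying across the manifold; moves with it. About 72 mm above the bench when up, 60 mm when down; the head is 12 mm thick on an 8 mm stem.
- bar_plunger (a joint): how far this plunger has been pushed down, m: 0 up (valve open), 0.012 fully down (shut). It starts 0 to 2 mm down. It slides straight down against about 3 N of steady friction (a little more when pushed fast) and stays where it is left; the stop at the bottom is firm, but the head sits on the stem on a spring that gives 1 mm for every 2.5 N (at most 11 mm), so the head sinks about 1 mm before the stem starts to move, and springs back when released.
- pin_valve: the valve with the small round black head, 16 mm across: brass gland (26 mm across) fixed on the bar, carrying the plunger. Origin: on the valve's axis at the bar's top, z up, x across the manifold.
- pin_top (a point): centre of the top face of the plunger with the small round black head, 16 mm across; moves with it. About 72 mm above the bench when up, 60 mm when down; the head is 12 mm thick on an 8 mm stem.
- pin_plunger (a joint): how far this plunger has been pushed down, m: 0 up (valve open), 0.012 fully down (shut). It starts 0 to 2 mm down. It slides straight down against about 3 N of steady friction (a little more when pushed fast) and stays where it is left; the stop at the bottom is firm, but the head sits on the stem on a spring that gives 1 mm for every 2.5 N (at most 11 mm), so the head sinks about 1 mm before the stem starts to move, and springs back when released.
- vial: bystander, loose: small capped vial, 28 mm across, 60 mm tall. Origin: centre of its underside, z up. Leave it alone.
- post: bystander, loose: slim upright steel post, 13 mm across, 83 mm tall. Origin: centre of its underside, z up. Leave it alone.
- case: bystander, loose: round upright objective case, 35 mm across, 68 mm tall. Origin: centre of its underside, z up. Leave it alone.
- beaker: bystander, loose: small beaker, 45 mm across, 46 mm tall. Origin: centre of its underside, z up. Leave it alone.
- holder: bystander, loose: black upright post holder, tube 25 mm across with a thumb screw on its side, 52 mm tall. Origin: centre of its underside, z up. Leave it alone.

How it is judged:
On the way, in this order (a step that is already met when the one before it is completed fails the run):
1. the plunger with the large round head is pressed down (value of joint disc_plunger above 0.009 m), for 0.1 s.
2. the plunger with the square head is pressed down (value of joint square_plunger above 0.009 m), for 0.1 s.
3. the plunger with the bar-shaped head is pressed down (value of joint bar_plunger above 0.009 m), for 0.1 s.
At the end, for the whole second after the job is handed in: The large round, square and bar-shaped plungers are each at least 9 mm of their 12 mm down, the small round one is less than 5 mm down, and the five loose bystanders stand upright (within 0.15 rad), at rest, within 15 mm of where they were (value of joint each of disc_plunger, square_plunger, bar_plunger above 0.009 m and value of joint pin_plunger below 0.005 m and distance of each of vial, post, case, beaker, holder from where it was at the start of the episode below 0.015 m and angle between each of vial, post, case, beaker, holder's own z axis and vertical below 0.15 rad and linear speed of each of vial, post, case, beaker, holder below 0.02 m/s); the robot touches nothing.
It fails at once if the square plunger is pressed before the large round one is down, or the bar-shaped one before the square one is ((value of joint square_plunger above 0.006 m and value of joint disc_plunger below 0.0085 m) or (value of joint bar_plunger above 0.006 m and value of joint square_plunger below 0.0085 m)).
It fails at once if the small round plunger is pressed (value of joint pin_plunger above 0.005 m).
It fails at once if a plunger is pulled upward against its upper stop (value of joint any of disc_plunger, square_plunger, bar_plunger, pin_plunger below -0.003 m).
It fails at once if a valve or the manifold is pressed hard (over 30 N) (contact force between anything else and disc_valve above 30 N or contact force between anything else and square_valve above 30 N or contact force between anything else and bar_valve above 30 N or contact force between anything else and pin_valve above 30 N or contact force between the arm and manifold above 30 N).
It fails at once if a bystander is lifted, shifted by more than 15 mm or tipped (distance of any of vial, post, case, beaker, holder from where it was at the start of the episode above 0.015 m or angle between any of vial, post, case, beaker, holder's own z axis and vertical above 0.15 rad).
It also fails if it takes over 40 s, if anything falls off the work surface, if the arm or the gripper's body presses on something with over 40 N, if the wrist force passes 120 N, or if a joint passes its speed limit or range.

## Working session

There is one attempt and no reset: what is moved stays moved. The work goes in short steps, Python scripts to look and compute and a shell command to move; the robot and the scene stay as the last step left them, time stands still between calls to the robot, and variables do not carry over. Pictures are saved under pics/ and viewed, at most 10 in all, crops included, and the job is handed in when it is done.

```bash
mkdir -p pics
cat > h.py <<'E'
from cell import *
import numpy as np, cv2
def ray(cam,rc):
    i=camera_info(cam); K=np.array(i["mtx"]); R=np.array(i["rotation"])
    d=np.linalg.inv(K)@[rc[1],rc[0],1]; d=R@(d*[1,-1,-1]); return np.array(i["position"]),d
def at_z(cam,rc,z):
    p,d=ray(cam,rc); return p+d*(z-p[2])/d[2]
E
python3 - <<'E'
from h import *
for c in ("top","scene"):
    cv2.imwrite(f"pics/{c}1.png",get_image(c)[:,:,::-1])
    print(c,camera_info(c)["position"])
    for n in ("disc","square","bar","pin"):
        r=tip_of(c,n+"_top")[:2]
        print(n,[(np.round(x["at"],1),round(x["p"],2),at_z(c,x["at"],.071).round(4)) for x in r])
s=observe();print(s["tool_pos"],s["eef_rot"],s["opening"],s["contact_force"],s["clock"])
E
```

```text
top [0.40064121 0.27895932 0.92700916]
disc []
square [(array([206.3, 261.7]), 0.58, array([0.5272, 0.3373, 0.071 ])), (array([162. , 312.3]), 0.36, array([0.6049, 0.2511, 0.071 ]))]
bar [(array([234.6, 234.7]), 0.72, array([0.4783, 0.3824, 0.071 ]))]
pin [(array([154.8, 317.2]), 0.63, array([0.6177, 0.2427, 0.071 ]))]
scene [ 0.10577903 -0.05261633  0.73247772]
disc [(array([199. , 309.4]), 0.8, array([0.571 , 0.2906, 0.071 ])), (array([209.4, 338.9]), 0.28, array([0.5869, 0.2328, 0.071 ]))]
square [(array([202.2, 270.9]), 0.49, array([0.5172, 0.3406, 0.071 ]))]
bar [(array([204.3, 240.6]), 0.62, array([0.4759, 0.3804, 0.071 ]))]
pin [(array([199.7, 346.2]), 0.62, array([0.6152, 0.2367, 0.071 ]))]
[ 0.17562026 -0.59983977  0.23056088] [[ 9.59715025e-01  2.80975215e-01  1.49636512e-06]
 [ 2.80975215e-01 -9.59715022e-01 -7.63449559e-05]
 [-2.00149563e-05  7.36898427e-05 -9.99999997e-01]] 0.08693470850840651 [-0.02978974  0.61027164  0.32755865] 0.5
```

View pics/top1.png

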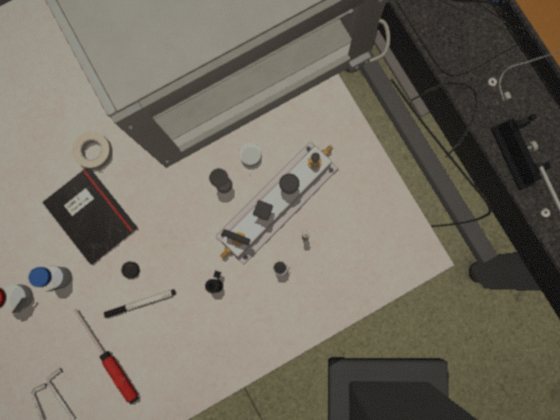

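View pics/scene1.png

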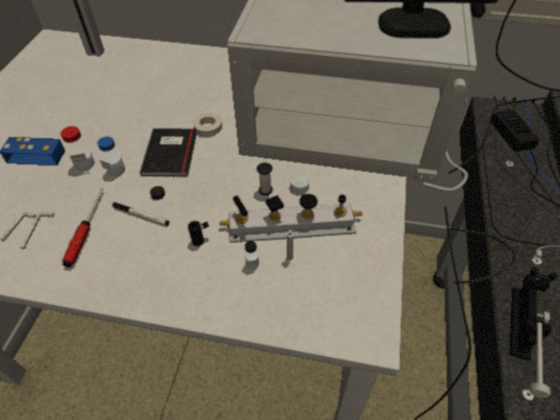

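The top view shows the bar head at (col 235, row 237), square at (263, 211), disc at (289, 183) and pin at (316, 158). The bystanders stand 40+ mm off to both sides and a cabinet stands behind. I'll triangulate the heads from both views.

Run:
```python
from h import *
get_image("top");get_image("scene")
P={}
for n in ("disc","square","bar","pin"):
  for c in ("top","scene"):
    r=silhouettes(c,n+"_top")[:2]
    for x in r: print(n,c,round(x["p"],2),np.round(x["at"],1),x["region"].sum(),at_z(c,x["at"],.068).round(4))
for n in ("vial","post","case","beaker","holder"):
    for x in tip_of("top",n)[:1]: print(n,round(x["p"],2),at_z("top",x["at"],0).round(3))
for rc in ((163,168),(80,340)): print("cab",at_z("top",rc,0).round(3))
```

```text
disc top 0.27 [157.8 312.2] 79 [0.6131 0.2512 0.068 ]
disc scene 0.7 [201.6 311.5] 256 [0.5706 0.285  0.068 ]
square top 0.53 [207.  264.1] 268 [0.5264 0.3334 0.068 ]
square top 0.34 [160.9 318.8] 181 [0.6076 0.2398 0.068 ]
square scene 0.57 [203.  272.7] 205 [0.5198 0.3385 0.068 ]
bar top 0.6 [237.2 237. ] 207 [0.4742 0.3788 0.068 ]
bar scene 0.69 [206.3 240.6] 181 [0.4741 0.3789 0.068 ]
pin top 0.66 [284.6 216.6] 225 [0.3939 0.4115 0.068 ]
pin top 0.37 [157.1 315.5] 58 [0.6143 0.2455 0.068 ]
pin scene 0.52 [200.5 344. ] 64 [0.6131 0.24   0.068 ]
vial 0.72 [0.422 0.301 0.   ]
post 0.48 [0.477 0.263 0.   ]
case 0.55 [0.583 0.412 0.   ]
beaker 0.85 [0.631 0.358 0.   ]
holder 0.6 [0.398 0.424 0.   ]
cab [0.619 0.519 0.   ]
cab [0.782 0.196 0.   ]
```

```bash
python3 -m pendant '[[[35,-17.5,0,0],[35,-17.5,0,0],[35,-17.5,0,0],[35,-17.5,0,0],[35,-17.5,0,0],[35,-17.5,0,0],[35,-17.5,0,0],[35,-17.5,0,0]]]' 1; python3 -c "
from h import *
s=observe();R=np.array(s['eef_rot']);print(s['joint_pos'],R.round(3).tolist());print(R.T@(np.array([.53,.25,.23])-s['tool_pos']))"
```

```text
clock: 2.05
tool_pos: [0.4643, -0.331, 0.2309]
eef_rot: [[0.959, 0.283, 0.001], [0.283, -0.959, -0.0], [0.001, 0.0, -1.0]]
contact_force: [-0.6, -0.1, 0.4]
opening: 0.0314
grip_force: 0.0
[ 0.80861993  0.22938919 -0.31454395  1.59739848  0.0722103   1.32549573
 -0.79999843] [[0.959, 0.283, 0.001], [0.283, -0.959, -0.0], [0.001, 0.0, -1.0]]
[ 0.22720665 -0.53879603  0.00092035]
```

```bash
python3 -m pendant '[[[16,-36,0,0],[16,-36,0,0],[16,-36,0,0],[16,-36,0,0],[16,-36,0,0],[16,-36,0,0],[16,-36,0,0],[16,-36,0,0]]]'; python3 -m pendant '[[[6,-17,0,0],[6,-17,0,0],[6,-17,0,0],[6,-17,0,0],[6,-17,0,0],[6,-17,0,0]]]'
python3 - <<'E'
from h import *
s=observe();R=np.array(s['eef_rot']);print(s['joint_pos'],s['tool_pos'],camera_info("wrist")["position"])
cv2.imwrite("pics/w1.png",get_image("wrist")[:,:,::-1])
for n in ("disc","square","bar","pin"):
    for f in (tip_of,silhouettes):
        for x in f("wrist",n+"_top")[:2]: print(n,f.__name__,np.round(x["at"],1),round(x["p"],2),at_z("wrist",x["at"],.071).round(4))
E
```

```text
clock: 2.85
tool_pos: [0.5147, 0.0595, 0.231]
eef_rot: [[0.959, 0.282, 0.001], [0.282, -0.959, -0.0], [0.001, 0.0, -1.0]]
contact_force: [0.5, -0.9, 0.7]
opening: 0.0007
grip_force: 0.0
clock: 3.45
tool_pos: [0.5244, 0.2374, 0.2303]
eef_rot: [[0.959, 0.282, -0.0], [0.282, -0.959, -0.0], [-0.0, -0.0, -1.0]]
contact_force: [-0.5, -0.5, 0.7]
opening: 0.0004
grip_force: 0.0
[ 0.0956172   0.30469395 -0.72799454  1.56547042  0.20584714  1.35046796
 -1.93919987] [0.52439821 0.23742838 0.23031573] [0.5894619  0.25623625 0.38480541]
disc call [129.7 232.6] 0.81 [0.5693 0.2912 0.071 ]
disc call [128.5 234.9] 0.59 [0.5711 0.2893 0.071 ]
square call [164.7 173.9] 0.76 [0.523 0.336 0.071]
square call [165.2 178.4] 0.7 [0.5237 0.332  0.071 ]
bar call [196.8 119. ] 0.77 [0.4777 0.3807 0.071 ]
bar call [194.5 121.3] 0.72 [0.4805 0.3792 0.071 ]
pin call [ 91.2 296.2] 0.64 [0.6174 0.246  0.071 ]
pin call [ 91.  297.7] 0.73 [0.6179 0.245  0.071 ]
```

View pics/w1.png

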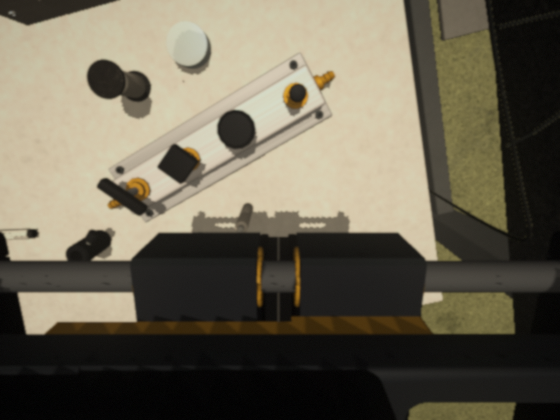

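Run:
```python
from h import *
s=observe();R=np.array(s['eef_rot']);i=camera_info("wrist");C=np.array(i["rotation"]);K=np.array(i["mtx"])
print(K.round(1).tolist(),(R.T@C).round(2).tolist())
for o in ([0,0,0],[0,0,.008],[.0095,.015,.008],[.0095,-.015,.008],[.0095,.015,-.06],[.037,.095,-.062],[.037,-.095,-.062]):
    p=C.T@(np.array(s['tool_pos'])+R@o-i["position"])*[1,-1,-1]; q=K@p; print(o,(q/q[2]).round(0)[:2])
get_image("scene");im=get_image("scene")[90:310,180:460];cv2.imwrite("pics/s2.png",cv2.resize(im[:,:,::-1],(760,597),interpolation=2))
```

```text
[[335.3, 0.0, 278.0], [0.0, 335.3, 205.2], [0.0, 0.0, 1.0]] [[0.0, 0.97, 0.25], [1.0, -0.0, -0.0], [0.0, 0.25, -0.97]]
[0, 0, 0] [277. 260.]
[0, 0, 0.008] [277. 253.]
[0.0095, 0.015, 0.008] [307. 236.]
[0.0095, -0.015, 0.008] [248. 236.]
[0.0095, 0.015, -0.06] [324. 309.]
[0.037, 0.095, -0.062] [605. 229.]
[0.037, -0.095, -0.062] [-51. 228.]
```

View pics/s2.png

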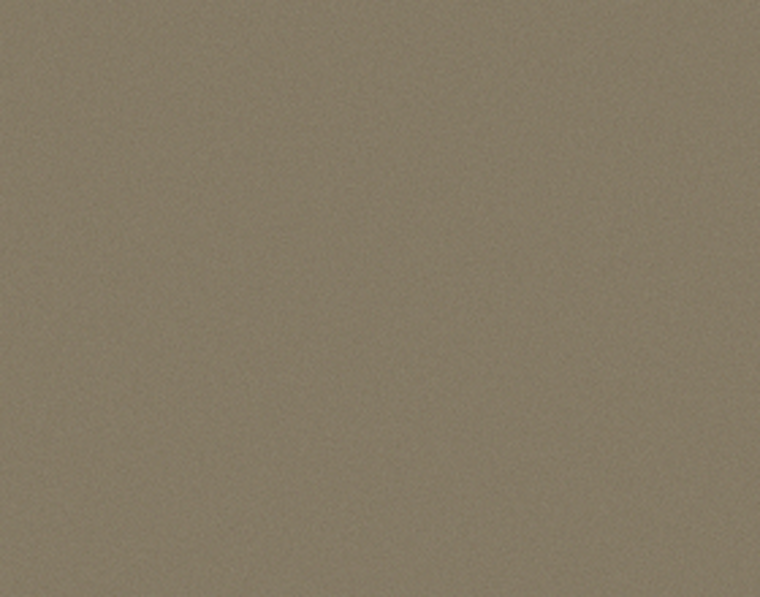

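The arm hides the scene camera's view, so I'll zoom in on the fingers in the wrist picture to check their real width.

Run:
```python
import cv2,numpy as np
im=cv2.imread("pics/w1.png")[180:380,120:440]
im=(255*(im/255.)**.5).astype('uint8')
cv2.imwrite("pics/w1c.png",cv2.resize(im,(800,500),interpolation=2))
```

```text
(no output)
```

View pics/w1c.png

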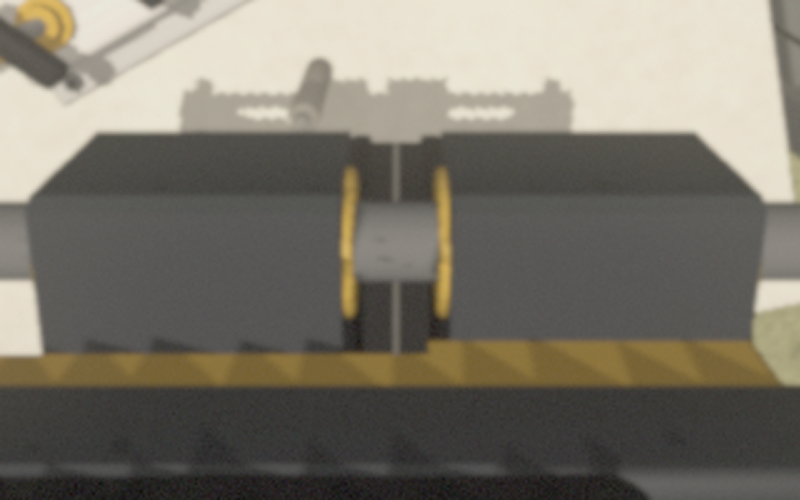

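The dark blocks are the high body carriages. The closed fingers are the narrow black pair at columns 260–296, about 20–30 mm wide, so neighbouring heads and bystanders are clear. Next I move over the disc.

```bash
python3 -m pendant '[[[3,-1.8,0,0],[5.8,-3.6,2,0],[5.8,-3.6,6.5,0],[5.8,-3.6,10.5,0],[5.8,-3.6,13.2,0],[5.8,-3.6,13.2,0],[5.8,-3.6,13.2,0],[5.8,-3.6,13.2,0]]]'
python3 - <<'E'
from h import *
cv2.imwrite("pics/w2.png",get_image("wrist")[:,:,::-1])
E
```

```text
clock: 4.8
tool_pos: [0.5711, 0.2885, 0.1008]
eef_rot: [[0.96, 0.281, 0.003], [0.281, -0.96, 0.001], [0.003, -0.001, -1.0]]
contact_force: [-0.5, 0.2, 0.7]
opening: 0.0003
grip_force: 0.0
```

View pics/w2.png

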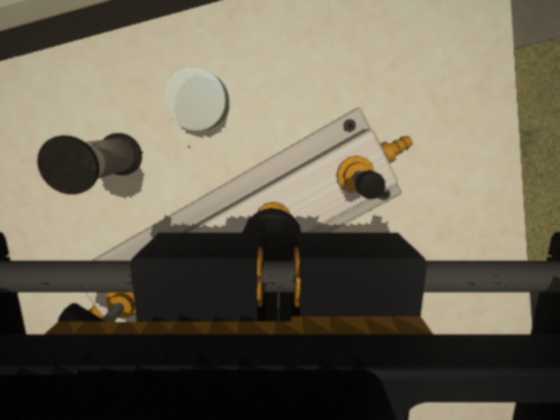

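The disc (centre column about 272) lies right under the fingertips (277). I'll press in small steps and watch the force.

```bash
python3 -m pendant '[[[0,0,0.8,0],[0,0,1.6,0],[0,0,2.0,0],[0,0,2.3,0],[0,0,2.6,0],[0,0,2.9,0],[0,0,2.9,0],[0,0,2.9,0]]]'
```

```text
clock: 5.65
tool_pos: [0.5702, 0.2878, 0.0695]
eef_rot: [[0.96, 0.281, 0.0], [0.281, -0.96, 0.0], [0.0, -0.0, -1.0]]
contact_force: [-0.6, -0.1, 0.8]
opening: 0.0006
grip_force: 0.4
```

```bash
python3 -m pendant '[[[0,0,0.2,0],[0,0,0.3,0],[0,0,0.3,0],[0,0,0.3,0]]]'
```

```text
clock: 6.05
tool_pos: [0.5703, 0.2879, 0.0668]
eef_rot: [[0.96, 0.281, 0.0], [0.281, -0.96, 0.0], [0.0, -0.0, -1.0]]
contact_force: [-1.0, -0.4, 4.6]
opening: 0.0006
grip_force: 2.0
```

```bash
python3 -m pendant '[[[0,0,0.1,0],[0,0,0.1,0],[0,0,0.1,0]]]';python3 -m pendant '[[[0,0,0.1,0],[0,0,0.2,0],[0,0,0.2,0],[0,0,0.2,0]]]'
```

```text
clock: 6.35
tool_pos: [0.5704, 0.2879, 0.0659]
eef_rot: [[0.96, 0.281, 0.001], [0.281, -0.96, 0.0], [0.001, -0.0, -1.0]]
contact_force: [-1.5, -1.0, 6.7]
opening: 0.0004
grip_force: 3.1
clock: 6.75
tool_pos: [0.5704, 0.288, 0.0644]
eef_rot: [[0.96, 0.281, 0.001], [0.281, -0.96, 0.0], [0.001, 0.0, -1.0]]
contact_force: [-2.4, -2.2, 9.7]
opening: 0.0004
grip_force: 5.0
```

Force now rises at the spring rate (about 2.3 N/mm), so the disc plunger is on its stop. On to the square head.

```bash
python3 -m pendant '[[[0,0,-1,0],[0,0,-3.6,0],[0,0,-3.6,0],[-1.6,-2.9,-3.6,0],[-3.3,-5.8,-3.6,0],[-3.3,-5.8,-3.6,0],[-3.3,-5.8,-3.6,0],[-3.3,-5.8,-3.6,0]]]'
python3 - <<'E'
from h import *
cv2.imwrite("pics/w3.png",get_image("wrist")[:,:,::-1])
E
```

```text
clock: 7.55
tool_pos: [0.5228, 0.3332, 0.0991]
eef_rot: [[0.96, 0.28, 0.0], [0.28, -0.96, -0.001], [-0.0, 0.001, -1.0]]
contact_force: [-0.2, -0.3, -0.5]
opening: 0.0002
grip_force: 0.0
```

View pics/w3.png

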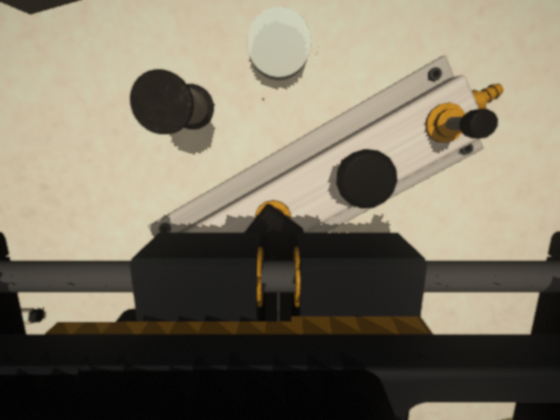

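The disc head (col 366, row 178) now sits low over its gland, and the square (col 274, row 225) is under the fingertips. Pressing it.

```bash
python3 -m pendant '[[[0,0,0.8,0],[0,0,1.6,0],[0,0,2.0,0],[0,0,2.4,0],[0,0,2.7,0],[0,0,3.0,0],[0,0,3.2,0],[0,0,3.2,0]]]';python3 -m pendant '[[[0,0,0.1,0],[0,0,0.2,0],[0,0,0.2,0],[0,0,0.2,0]]]'
```

```text
clock: 8.4
tool_pos: [0.5223, 0.3341, 0.0674]
eef_rot: [[0.96, 0.281, 0.0], [0.281, -0.96, -0.0], [0.0, 0.0, -1.0]]
contact_force: [0.5, -2.3, 3.0]
opening: 0.0004
grip_force: 1.3
clock: 8.8
tool_pos: [0.5223, 0.3342, 0.066]
eef_rot: [[0.96, 0.281, 0.001], [0.281, -0.96, 0.0], [0.001, 0.0, -1.0]]
contact_force: [-1.2, -3.0, 6.3]
opening: 0.0004
grip_force: 3.1
```

```bash
python3 -m pendant '[[[0,0,0.1,0],[0,0,0.2,0],[0,0,0.2,0],[0,0,0.2,0]]]'; python3 -m pendant '[[[0,0,-1,0],[0,0,-3.6,0],[0,0,-3.6,0],[-1.6,-2.9,-3.6,0],[-3.1,-5.6,-3.6,0],[-3.1,-5.6,-3.6,0],[-3.1,-5.6,-3.6,0],[-3.1,-5.6,-3.6,0]]]'
python3 - <<'E'
from h import *
cv2.imwrite("pics/w4.png",get_image("wrist")[:,:,::-1])
E
```

```text
clock: 9.2
tool_pos: [0.5224, 0.3343, 0.0644]
eef_rot: [[0.96, 0.281, 0.001], [0.281, -0.96, 0.0], [0.001, 0.0, -1.0]]
contact_force: [-1.8, -3.9, 9.7]
opening: 0.0004
grip_force: 5.0
clock: 10.0
tool_pos: [0.4774, 0.3783, 0.0992]
eef_rot: [[0.96, 0.28, 0.0], [0.28, -0.96, -0.001], [-0.0, 0.001, -1.0]]
contact_force: [0.2, -1.0, -1.1]
opening: 0.0004
grip_force: 0.0
```

View pics/w4.png

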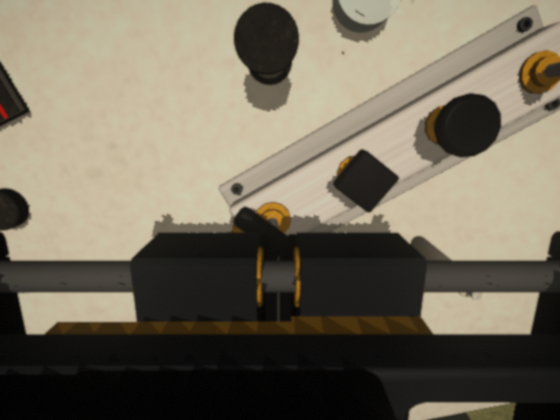

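The square head (365, 180) is down. The bar's far end shows at (245, 218) and the rest runs under the fingertips. Pressing the bar.

```bash
python3 -m pendant '[[[0,0,0.8,0],[0,0,1.6,0],[0,0,2.0,0],[0,0,2.4,0],[0,0,2.7,0],[0,0,3.0,0],[0,0,3.2,0],[0,0,3.2,0]]]';python3 -m pendant '[[[0,0,0.1,0],[0,0,0.2,0],[0,0,0.2,0],[0,0,0.2,0]]]'
```

```text
clock: 10.85
tool_pos: [0.4768, 0.3791, 0.0674]
eef_rot: [[0.96, 0.281, 0.0], [0.281, -0.96, -0.0], [0.0, 0.0, -1.0]]
contact_force: [0.6, -0.6, 2.0]
opening: 0.0003
grip_force: 1.3
clock: 11.25
tool_pos: [0.4768, 0.3792, 0.0659]
eef_rot: [[0.96, 0.281, 0.0], [0.281, -0.96, 0.0], [0.0, 0.0, -1.0]]
contact_force: [-0.9, -3.5, 7.0]
opening: 0.0006
grip_force: 3.1
```

Same behaviour as before. I'll press 2 mm further, then lift and pull back so the cameras can check.

```bash
python3 -m pendant '[[[0,0,0.1,0],[0,0,0.2,0],[0,0,0.2,0],[0,0,0.2,0]]]'; python3 -m pendant '[[[0,0,-1,0],[0,0,-4,0],[0,0,-8,0],[0,0,-13,0],[0,3,-16,0],[0,8,-16,0],[0,13,-16,0],[0,13,-16,0]]]'; python3 -m pendant '[[[0,0,0,0],[0,0,0,0],[0,0,0,0],[0,0,0,0]]]'
python3 - <<'E'
from h import *
im=get_image("wrist");cv2.imwrite("pics/w5.png",im[:,:,::-1])
E
```

```text
clock: 11.65
tool_pos: [0.4769, 0.3793, 0.0644]
eef_rot: [[0.96, 0.281, 0.001], [0.281, -0.96, 0.0], [0.001, 0.0, -1.0]]
contact_force: [-1.9, -3.5, 9.6]
opening: 0.0003
grip_force: 5.0
clock: 12.45
tool_pos: [0.5166, 0.2466, 0.2235]
eef_rot: [[0.963, 0.271, 0.002], [0.271, -0.963, -0.003], [0.001, 0.004, -1.0]]
contact_force: [-0.0, 0.3, -0.1]
opening: 0.0003
grip_force: 0.0
clock: 12.85
tool_pos: [0.5126, 0.2558, 0.2235]
eef_rot: [[0.959, 0.283, -0.0], [0.283, -0.959, 0.0], [-0.0, -0.0, -1.0]]
contact_force: [0.2, -0.1, 0.6]
opening: 0.0004
grip_force: 0.0
```

View pics/w5.png

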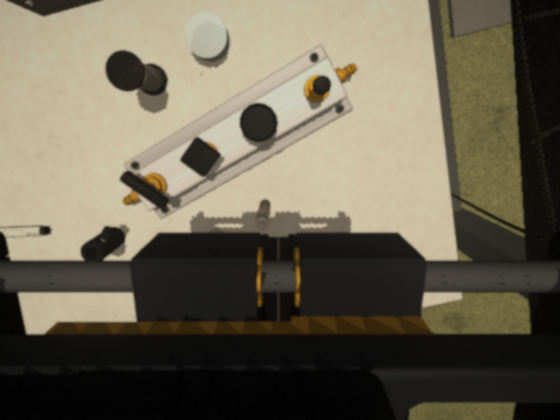

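All three heads are down: disc at (258, 123), square at (201, 157) and bar at (145, 190). The pin (321, 85) is still up, and the visible bystanders are where they were.

```bash
python3 -c "
from cell import *
print(sign_off())"
```

```text
the job is handed in; nothing more can be done
None
```

I pressed the large round, square and bar-shaped plungers down to their stops in that order, at about 10 N each, left the small round one up, saw no bystander moved (the vial was out of the final view), and handed the job in at about 13 s; no verdict came back.

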